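Clear the locker sill, then work the sagging bolt and hold the gate ajar

ROBOT

A 7-joint arm with a two-finger parallel gripper is mounted at the origin on a cart in front of the work surface, level with it; the furniture and walls round the work are solid. World frame = base frame: x ahead of the robot, y to its left, z up, the work surface at z = 0. Lengths are in m, angles in rad, forces in N, time in s.
With the tool pointing down it reaches from about 0.4 to 0.875 m from the base axis. Payload 19.3 kg.
Tool frame: the origin (TCP) lies midway between the tips of the shut fingers; the grasp point (between the pads) lies 19 mm behind it (bot.pinch_z is the distance from the TCP to the grasp point, in m); z points along the fingers, y is the line along which they close (so a half turn about z gives the same grasp; the last joint's range is limited). The gripper opens to 85 mm and grips with 20 to 120 N. Pads are 22 mm wide; open, the fingers measure 114 mm over their backs; the gripper's body (76 mm by 85 mm) begins 54 mm behind the grasp point. The pads swing forward as they close: fully open they stand 13 mm farther back than shut.
Start: joints at [-1.307, 0.521, -0.036, 1.599, 0.021, 1.021, -0.113], TCP at [0.205, 0.59, 0.231] pointing down, gripper open.
Joint ranges: [-2.91, 2.91], [-0.3, 2.13], [-1.5, 1.42], [0.17, 2.43], [-1.26, 4.41], [0.16, 1.93], [-2.52, 2.52]. Speed limits (rad/s): [1.89, 1.89, 2.39, 2.39, 3.01, 3.01, 3.01].

INTERFACE

Orientations are given as [roll, pitch, yaw] about the fixed x, y, z axes, in that order (R = Rz(yaw) Ry(pitch) Rx(roll)).
In Python, from workcell import observe, viewer, bot gives the robot as it stands. The module is installed in compiled form; this text tells all that it offers.
- The arm moves only by the tool play_rows, never from a script. Its argument "motion" is a list of rows, each a list of 7 numbers: the shift along the tool's x, y, z in cm, then the turn, a rotation vector about the tool's x, y, z in rad, then the opening, from -1 (shut) to 1 (fully open), so that 0 is half open. A call has exactly 5 rows; each row is the pose to reach, as a shift and turn from the pose commanded when the call began, along the tool's axes at that moment; what a row does not reach only later rows make up. A row lasts 1/10 s, in which the tool goes at most 50 mm and 8.59 degrees, less where a joint would pass 70% of its speed; a pose out of reach is approached as far as the arm can. A call with a gripper value outside its range is refused whole. The fingers move at their own pace and stop on an object; "squeeze" is the grip in N (left out, the last holds). Time passes only in rows, so rows that repeat a pose let the fingers close, or fill a call up. It gives the time, the measured TCP pose, the force, the opening and the grip force at its end, in the units of the state.
- observe(): the state, without advancing time (a new reading comes with each control period).
- viewer.grab_frame(name): name is "scene" or "side" or "wrist"; returns (picture, depth): 384x512x3 uint8, red, green, blue; 384x512 float32, m along the optical axis (not along the pixel's ray), 0 where there is no reading.
- viewer.camera_info(name): a dict with "fx", "fy", "cx", "cy" (pixels), "k1" (the pictures are not rectified: a ray, as slopes to the right and down, at radius r is drawn at 1 + k1 r^2 times it, then the intrinsics apply), "R" (3x3) and "t" (3): a world point X has camera coordinates R X + t. Camera axes: x right, y down, z forward; pixel columns grow to the right and rows downward; lengths in m; the calibration is good to about 2 mm. A picture is of the moment at which its call begins: read the wrist's pose just before it. camera_info takes no time and is no camera call; for the wrist camera it gives the pose at the moment of the call.
- bot.job_done(): hands the job in; it is judged then, once.
The state is a dict: "clock": time; "qpos": joint angles; "qd": joint speeds; "joint_efforts": joint torques, N m; "position": TCP position; "tool_rot": TCP orientation; "force": force on the tool from outside, world axes, zero at the start; "moment": the same for the moment, N m; "grip_width": finger opening in m; "finger_force": force on a finger pad.
Only numpy, scipy, OpenCV 4.12 (cv2) and the standard library are available. Lean on these libraries where they do the work, as an engineer would, in place of code of your own. Each camera call takes 0.05 s, during which the arm holds its last target. There are 200 camera calls.

TASK

The block of wax lies on the sill of the small bench locker, in the way of its gate: lay it in the open drawer below and slide the drawer fully shut. Then free the gate's sagging barrel bolt: take it by its red knob, lift it so that its end clears the bent-up lip of the keeper, and draw it back without forcing it against the keeper. Still holding the knob, swing the self-closing gate ajar to about 30 degrees and finish while holding it there; leave the tape measure, the pincers and the dowel where they are.

Things in the scene. Friction and masses are not known exactly. Their poses are not given: they have to be found in the camera images.
- locker: dark wooden bench locker, fixed to the bench, 292 mm wide (its y). Origin: on the bench under the middle of the gate plane; +x points away from the robot, into the cage, +y to the left, z up. A drawer bay lies below; its top is a flat sill at z = 70 mm that reaches from the gate (x = 0) to the front edge at x = -128 mm. Above the sill stands the caged bay with a green barred gate; all tops (roof, gate, posts) at z = 165 mm, the roof behind the gate up to x = 92 mm
- wax_center (a point): centre of the loose yellow block of wax, 36 mm (its x) by 55 mm (its y) by 20 mm high, 40 g; it lies flat on the sill in front of the gate. Grasp it across its 36 mm from above
- drawer (a joint): opening of the drawer in m: 0 shut, up to 0.112; slides out along -x of the locker, about 1 to 2 N of friction, nothing holds it. Starts open by 0.100 to 0.110
- drawer_front (a point): centre of the outer face of the wooden drawer front (256 mm wide, its outer face 139 mm before the locker's origin when shut, z = 7 to 57 mm, 12 mm thick); a brass lip pull, 70 mm wide, in its middle stands 10 mm farther out at z = 42 to 50 mm. Moves with the drawer; axes as the locker's
- drawer_floor (a point): centre of the drawer's inner floor, 120 mm long (x) by 174 mm wide (y), 20 mm above the bench; side walls up to z = 52 mm. The part in front of the sill's edge is open to above: that is the drawer's opening less the 12 mm front. The sill's underside is at z = 60 mm
- gate (a joint): gate angle in rad, 0 shut, up to 1.3; hinged on an upright axis at its left (+y) end, opening towards the robot (-x of the locker): seen from above it turns clockwise as it opens. A spring closes it: 0.2 N m when shut, 0.4 N m at 0.5 rad. The bolt locks it
- gate_hinge (a point): the gate's hinge axis, at the height of the gate's top (locker x = 0, y = 115 mm, z = 165 mm); its axes turn with the gate; the gate reaches 208 mm to its -y
- bolt_slide (a joint): how far the bolt is drawn back, in m: 0 fully shot, to 0.042 (its stop); it slides along the gate's top rail towards the hinge (gate +y), about 1 N of friction. From 0.020 on its end is out of the keeper and the gate is free; nothing pushes it back
- bolt_lift (a joint): how far the bolt is raised in its worn, tall guides, in m: 0 sagging down (its own weight, 2 N, pulls it there), 0.014 the stop. The round collar on the bolt's end hangs 5.5 mm deep behind the keeper's lip: it must be raised by 0.006 or more (0.009 to 0.012 is good) while it is drawn from 0.003 to 0.018, after that it may drop
- bolt_knob (a point): centre of the red round knob of the bolt, an upright cylinder 22 mm across and 28 mm high that stands on a thin stem above the gate's top rail, 66 mm above the gate's top while the bolt sags, 150 mm from the hinge axis while the bolt is shot. Below it lie two guide loops, up to 39 mm above the gate's top, 25 to 65 mm to either side of it along the rail; it can be grasped from above along any direction; axes turn with the gate
- bolt: the steel barrel bolt with its red knob: rod of 10 mm along the gate's top rail, its axis 16 mm above the gate's top while it sags, with a 24 mm collar at its right end. Origin: on the rod axis, 115 mm from the hinge axis while shot; axes turn with the gate
- keeper: fixed steel keeper on the post right of the gate, up to 52 mm above the gate's top: two cheeks and a bridge with the bent-up lip on the gate side. Origin: 165 mm above the locker's origin; the keeper itself lies at y = -102 to -136 mm of it
- tape: bystander: yellow tape measure, 34x66x58 mm, origin at the centre of its underside
- pincers: bystander: black-handled pincers lying on the bench, 181x36x14 mm, origin at the centre of its underside
- dowel: bystander: upright brown wooden dowel, 37 mm across, 86 mm high, origin at the centre of its underside

How it is judged:
By the outcome, as a careful person would: the job done as asked, in the order asked, and still so for the second after the job is handed in, while the arm keeps its last pose, push and grip.
It also fails if it takes over 61 s, if anything falls off the work surface, if the arm or the gripper's body presses on something with over 40 N, if the wrist force passes 120 N, or if a joint passes its speed limit or range.

## Working session

There is one attempt and no reset: what is moved stays moved. The work goes in short steps, Python scripts to look and compute and a tool call to move; the robot and the scene stay as the last step left them, time stands still between calls to the robot, and variables do not carry over. Pictures are saved under pics/ and viewed, at most 10 in all, crops included, and the job is handed in when it is done.

Besides the shell and the picture viewer there is one more tool, called after "Emit:" in YAML: its name, and indented under it one key for each argument. play_rows: Moves the arm, as the interface text tells. Its arguments: {"type":"object","properties":{"motion":{"type":"array"},"squeeze":{"type":"number"}},"required":["motion"]}

```bash
mkdir -p pics; cat > h.py <<'E'
import numpy as np, cv2
from workcell import observe, viewer, bot
def pts(name):
    ci=viewer.camera_info(name); pic,d=viewer.grab_frame(name)
    h,w=d.shape; u,v=np.meshgrid(np.arange(w),np.arange(h))
    K=np.array([[ci['fx'],0,ci['cx']],[0,ci['fy'],ci['cy']],[0,0,1]])
    s=cv2.undistortPoints(np.stack([u,v],-1).reshape(-1,1,2).astype(float),K,np.array([ci['k1'],0,0,0])).reshape(h,w,2)
    C=np.dstack([s*d[...,None],d])
    R=np.array(ci['R']);t=np.array(ci['t'])
    P=(C-t)@R
    P[d<=0]=np.nan
    return pic,P
def save(pic,n): cv2.imwrite('pics/'+n,cv2.cvtColor(pic,cv2.COLOR_RGB2BGR))
E
python3 - <<'E'
from h import *
s=observe();print({k:np.round(v,3) for k,v in s.items()})
ims=[]
for n in ['scene','side','wrist']:
    p,P=pts(n);np.savez(n+'.npz',p=p,P=P);ims.append(p);print(n,-np.array(viewer.camera_info(n)['R']).T@viewer.camera_info(n)['t'])
save(cv2.resize(np.hstack(ims[:2]),(800,300)),'a.png');save(ims[2],'w.png')
E
```

```text
{'clock': np.float64(0.0), 'qpos': array([-1.307,  0.522, -0.036,  1.6  ,  0.021,  1.021, -0.113]), 'qd': array([ 0.   , -0.   ,  0.   , -0.002, -0.002,  0.001,  0.001]), 'joint_efforts': array([ 1.0000e-03, -9.2708e+01,  1.9800e+00, -3.6994e+01,  1.8000e-02,
        8.0000e-03,  0.0000e+00]), 'position': array([0.205, 0.59 , 0.231]), 'tool_rot': array([-3.14 ,  0.   ,  2.808]), 'force': array([-0.573, -0.483,  0.413]), 'moment': array([-0.012, -0.008,  0.023]), 'finger_force': np.float64(0.0), 'grip_width': np.float64(0.085)}
scene [-0.15971642 -0.99330009  0.78449232]
side [0.54119262 1.0452532  0.69657685]
wrist [0.14184193 0.61291084 0.37296288]
```

View pics/a.png

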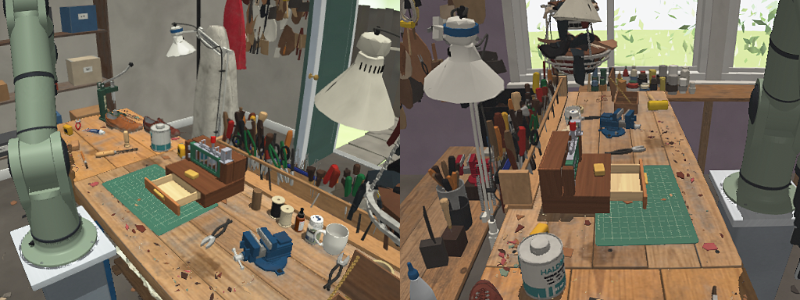

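The picture shows the locker in the middle: scene knob near (266,175), wax near (268,210), drawer near (230,245); side knob near (225,155), wax near (253,215).

```bash
python3 - <<'E'
from h import *
out=[]
for n,(x0,y0,x1,y1) in dict(scene=(170,150,330,280),side=(160,130,340,290)).items():
    z=np.load(n+'.npz');p,P=z['p'],z['P']
    hsv=cv2.cvtColor(p,cv2.COLOR_RGB2HSV)
    M=np.zeros(p.shape[:2],bool);M[y0:y1,x0:x1]=1
    H,S,V=[hsv[...,i].astype(int) for i in range(3)]
    for nm,m in dict(red=((H<6)|(H>172))&(S>150)&(V>90),wax=(H>18)&(H<32)&(S>130)&(V>150),green=(H>40)&(H<85)&(S>60)&(P[...,2]>.05)).items():
        k,l,st,c=cv2.connectedComponentsWithStats((m&M).astype(np.uint8))
        for i in range(1,k):
            if st[i,4]>15:
                q=P[l==i];print(n,nm,st[i],np.round(np.nanmedian(q,0),3),np.round(np.nanpercentile(q,5,axis=0),3),np.round(np.nanpercentile(q,95,axis=0),3))
    # sill / roof points
    cr=cv2.resize(p[y0:y1,x0:x1],None,fx=2.4,fy=2.4);out.append(cv2.resize(cr,(400,330)))
    Q=P[M]
    for zz in (.07,.165):
        q=Q[abs(Q[:,2]-zz)<.003]; 
        if len(q)>20: print(n,zz,len(q),cv2.minAreaRect(q[:,:2].astype(np.float32)))
save(np.hstack(out),'b.png')
E
```

```text
scene red [290 154  10  23 136] [ 0.819 -0.001  0.22 ] [ 0.813 -0.01   0.176] [0.831 0.012 0.254]
scene red [270 174   6   9  49] [ 0.66  -0.068  0.232] [ 0.655 -0.073  0.218] [ 0.667 -0.058  0.244]
scene wax [228 184   9  16  99] [0.731 0.247 0.051] [0.719 0.234 0.02 ] [0.749 0.286 0.059]
scene wax [237 217  17  11 108] [ 0.574 -0.038  0.089] [ 0.561 -0.057  0.082] [ 0.59  -0.011  0.092]
scene wax [197 242  13  11  47] [ 0.413 -0.026  0.048] [ 0.41  -0.058  0.046] [0.419 0.006 0.051]
scene green [312 166  16  34 235] [ 0.816 -0.123  0.196] [ 0.8   -0.147  0.142] [ 0.84  -0.093  0.246]
scene green [303 177   4   9  22] [ 0.832 -0.041  0.169] [ 0.806 -0.075  0.155] [ 0.841 -0.035  0.186]
scene green [243 181  39  47 518] [ 0.658 -0.009  0.109] [ 0.652 -0.116  0.077] [0.671 0.079 0.162]
scene 0.07 1595 ((0.6886295676231384, 0.19543197751045227), (0.31252214312553406, 1.006248116493225), 0.5226998925209045)
scene 0.165 749 ((0.7543959021568298, 0.016424551606178284), (0.41122350096702576, 0.2387561947107315), 76.41205596923828)
side red [217 156   8  11  77] [ 0.663 -0.051  0.236] [ 0.6
[... 268 characters left out ...]
38] [ 0.414 -0.02   0.053] [ 0.41 -0.05  0.05] [0.417 0.012 0.054]
side wax [174 286  15   4  48] [0.736 0.249 0.059] [0.722 0.174 0.002] [0.749 0.256 0.061]
side green [165 146  13  23 164] [ 0.821 -0.123  0.213] [ 0.799 -0.268  0.148] [ 0.83 -0.1   0.25]
side green [171 170   3  13  25] [ 0.811 -0.117  0.165] [ 0.806 -0.126  0.15 ] [ 0.817 -0.108  0.182]
side green [211 175  18  53 223] [ 0.657 -0.013  0.159] [ 0.652 -0.105  0.09 ] [0.675 0.087 0.168]
side 0.07 1601 ((0.6337006092071533, -0.3178962767124176), (0.4610770642757416, 0.8926043510437012), 3.340562582015991)
side 0.165 1021 ((0.7574827671051025, -0.20582416653633118), (0.2048320323228836, 0.6790142059326172), 10.705191612243652)
```

View pics/b.png

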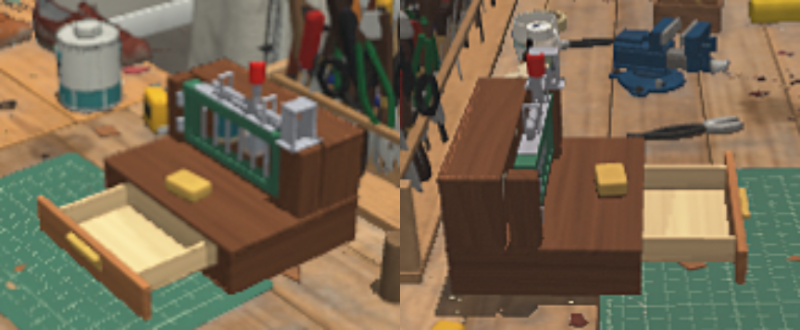

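The locker's sill, wax block, open drawer with brass pull, green gate, and red knob with lift guides are all clear; tape left behind the locker, dowel at right.

```bash
python3 - <<'E'
from h import *
def reg(P,lo,hi):
    m=np.all((P>lo)&(P<hi),-1);return P[m]
for n in ['scene','side']:
    P=np.load(n+'.npz')['P'];p=np.load(n+'.npz')['p']
    for nm,lo,hi in [('sill',(.45,-.2,.066),(.65,.2,.076)),('roof',(.66,-.2,.160),(.78,.2,.171)),('pull',(.395,-.09,.038),(.422,.06,.056)),('wax',(.54,-.08,.084),(.62,.03,.098)),('front',(.39,-.2,.05),(.45,.2,.063)),('gatetop',(.63,-.2,.155),(.7,.13,.172))]:
        q=reg(P,lo,hi)
        if len(q)>5:
            r=cv2.minAreaRect(q[:,:2].astype(np.float32));a=np.linalg.eigh(np.cov(q[:,:2].T))[1][:,1]
            print(n,nm,len(q),np.round(r[0],3),np.round(r[1],3),round(r[2],1),'z',round(np.median(q[:,2]),4),'pca deg from y',np.round(np.degrees(np.arctan2(-a[0]*np.sign(a[1]),abs(a[1]))),2))
s=observe()
E
```

```text
scene sill 1372 [ 0.593 -0.028] [0.293 0.116] 89.4 z 0.0697 pca deg from y -0.03
scene roof 647 [ 0.711 -0.029] [0.102 0.294] 0.0 z 0.1652 pca deg from y 0.27
scene pull 119 [ 0.415 -0.017] [0.143 0.013] 90.0 z 0.0483 pca deg from y -0.3
scene wax 108 [ 0.579 -0.032] [0.04  0.052] 3.9 z 0.0893 pca deg from y 7.84
scene front 239 [ 0.428 -0.023] [0.038 0.259] 1.8 z 0.055 pca deg from y -0.8
scene gatetop 502 [ 0.671 -0.029] [0.293 0.065] 88.1 z 0.1652 pca deg from y -1.35
side sill 2158 [ 0.594 -0.024] [0.3   0.113] 89.7 z 0.0727 pca deg from y 0.06
side roof 1580 [ 0.709 -0.025] [0.297 0.099] 89.8 z 0.1678 pca deg from y 2.53
side pull 49 [ 0.413 -0.02 ] [0.066 0.009] 88.4 z 0.0526 pca deg from y -0.92
side wax 166 [ 0.577 -0.026] [0.035 0.058] 6.7 z 0.0922 pca deg from y 7.05
side front 329 [ 0.428 -0.018] [0.255 0.04 ] 89.6 z 0.0584 pca deg from y -0.86
side gatetop 714 [ 0.672 -0.025] [0.296 0.061] 88.4 z 0.1676 pca deg from y 0.28
```

```bash
cat >> h.py <<'E'
from scipy.spatial.transform import Rotation as Ro
def go(x,y,z,yaw):
    s=observe();R=Ro.from_euler('xyz',s['tool_rot'])
    T=Ro.from_euler('xyz',[np.pi,0,yaw])
    print('t',round(s['clock'],2),'pos',np.round(s['position'],4),'rpy',np.round(s['tool_rot'],3),'F',np.round(s['force'],1))
    print('shift cm',np.round(R.inv().apply(np.array([x,y,z])-s['position'])*100,2),'rotvec',np.round((R.inv()*T).as_rotvec(),3))
E
python3 -c "
from h import *
go(.56,-.03,.29,1.667)"
```

```text
t 0.15 pos [0.2047 0.5903 0.2309] rpy [-3.141  0.     2.808] F [-0.4  0.3 -1.3]
shift cm [-53.89 -46.97  -5.87] rotvec [-1.000e-03  1.000e-03  1.141e+00]
```

Emit:
play_rows:
  motion:
    - [-1.5,-1.3,-1.5,0,0,0.06,1]
    - [-4.5,-4,-3,0,0,0.14,1]
    - [-8,-7,-4.5,0,0,0.23,1]
    - [-11.5,-10,-5.5,0,0,0.32,1]
    - [-15,-13,-6,0,0,0.41,1]

```text
clock: 0.65
position: [0.3047, 0.417, 0.2921]
tool_rot: [3.141, -0.0, 2.394]
force: [1.0, 0.0, 1.0]
grip_width: 0.0852
finger_force: 0.0
```

```bash
python3 -c "
from h import *
go(.56,-.03,.29,1.667)"
```

```text
t 0.65 pos [0.3047 0.417  0.2921] rpy [ 3.141 -0.     2.394] F [1. 0. 1.]
shift cm [-49.11 -15.42   0.18] rotvec [ 0.001 -0.001  0.727]
```

Emit:
play_rows:
  motion:
    - [-4.9,-1.5,0,0,0,0.09,1]
    - [-9.8,-3,0,0,0,0.18,1]
    - [-14.7,-4.5,0,0,0,0.27,1]
    - [-19.6,-6,0,0,0,0.36,1]
    - [-24.5,-7.7,0,0,0,0.364,1]

```text
clock: 1.15
position: [0.4294, 0.2002, 0.2914]
tool_rot: [3.141, -0.0, 2.03]
force: [0.7, 1.4, 0.2]
grip_width: 0.0849
finger_force: 0.0
```

Emit:
play_rows:
  motion:
    - [-4.5,0.3,0,0,0,0.09,1]
    - [-9,0.6,0,0,0,0.18,1]
    - [-14,0.9,0,0,0,0.27,1]
    - [-19,1.2,0,0,0,0.36,1]
    - [-23,1.5,0,0,0,0.364,1]

```text
clock: 1.65
position: [0.5457, 0.0002, 0.2913]
tool_rot: [3.141, 0.0, 1.665]
force: [0.5, 0.6, 0.2]
grip_width: 0.0857
finger_force: 0.0
```

```bash
python3 - <<'E'
from h import *
go(.578,-.029,.07,1.667)
print(observe()['qpos'].round(2))
p,P=pts('wrist');np.savez('w2.npz',p=p,P=P);save(p,'w2.png')
def rep(nm,lo,hi):
    m=np.all((P>lo)&(P<hi),-1);q=P[m]
    if len(q)>9:
        r=cv2.minAreaRect(q[:,:2].astype(np.float32));print(nm,len(q),np.round(r[0],4),np.round(r[1],4),round(r[2],1),'z',round(np.median(q[:,2]),4))
rep('wax',(.53,-.1,.085),(.63,.05,.096));rep('sill',(.45,-.2,.066),(.65,.2,.074));rep('floor',(.4,-.2,.01),(.56,.2,.025));rep('front',(.38,-.2,.054),(.46,.2,.061));rep('knob',(.62,-.1,.235),(.7,0,.25))
E
```

```text
t 1.65 pos [5.457e-01 2.000e-04 2.913e-01] rpy [3.141 0.    1.665] F [0.5 0.6 0.2]
shift cm [-3.2   2.93 22.14] rotvec [ 0.     0.    -0.002]
[-0.46  0.36  0.47  1.76 -0.18  1.07  0.16]
wax 1150 [ 0.5762 -0.026 ] [0.0351 0.0549] 7.5 z 0.0893
sill 16833 [ 0.5942 -0.0229] [0.2915 0.1147] 89.0 z 0.0695
floor 8422 [ 0.4834 -0.0208] [0.2525 0.1066] 89.1 z 0.0196
front 1410 [ 0.4255 -0.0026] [0.2198 0.0124] 89.0 z 0.0563
```

View pics/w2.png

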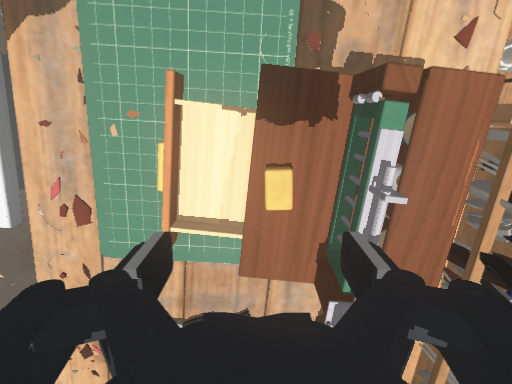

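The wax is at about (279,188) and the drawer opens left of it. The drawer interior spans columns 178–250, with the knob hidden behind the fingers' view.

Emit:
play_rows:
  motion:
    - [-1,1,3,0,0,-0.02,1]
    - [-2,2,7,0,0,-0.037,1]
    - [-2.9,2.75,11,0,0,-0.037,1]
    - [-2.9,2.75,15,0,0,-0.037,1]
    - [-2.9,2.75,17.5,0,0,-0.037,1]

```text
clock: 2.2
position: [0.574, -0.0235, 0.1133]
tool_rot: [-3.139, -0.0, 1.706]
force: [1.1, 0.4, 0.2]
grip_width: 0.0858
finger_force: 0.0
```

Emit:
play_rows:
  motion:
    - [0,0,1.5,0,0,0,1]
    - [0,0,3,0,0,0,1]
    - [0,0,4,0,0,0,1]
    - [0,0,4.5,0,0,0,1]
    - [0,0,4.6,0,0,0,1]

```text
clock: 2.7
position: [0.5753, -0.0232, 0.0704]
tool_rot: [3.141, -0.0, 1.707]
force: [-0.2, 0.6, 0.5]
grip_width: 0.085
finger_force: 0.0
```

Emit:
play_rows:
  motion:
    - [0,0,0,0,0,0,0]
    - [0,0,0,0,0,0,-0.4]
    - [0,0,0,0,0,0,-0.4]
    - [0,0,0,0,0,0,-0.4]
    - [0,0,0,0,0,0,-0.4]
  squeeze: 30

```text
clock: 3.2
position: [0.5754, -0.0232, 0.0708]
tool_rot: [3.141, -0.0, 1.707]
force: [-1.3, -0.1, 5.4]
grip_width: 0.0353
finger_force: 30.2
```

Emit:
play_rows:
  motion:
    - [0,0,-1.5,0,0,0,-0.4]
    - [0,0,-3.5,0,0,0.03,-0.4]
    - [0.5,-3,-4,0,0,0.08,-0.4]
    - [1.1,-6.5,-4,0,0,0.15,-0.4]
    - [1.45,-9.1,-4,0,0,0.15,-0.4]

```text
clock: 3.7
position: [0.4814, -0.0211, 0.1113]
tool_rot: [3.141, -0.0, 1.554]
force: [0.6, -0.0, -0.4]
grip_width: 0.0351
finger_force: 30.3
```

```bash
python3 - <<'E'
from h import *
go(.484,-.021,.022,1.553); print(observe()['grip_width'])
p,P=pts('side');save(cv2.resize(p[150:290,180:380],None,fx=3,fy=3),'s3.png')
E
```

```text
t 3.7 pos [ 0.4814 -0.0211  0.1113] rpy [ 3.141 -0.     1.554] F [ 0.6 -0.  -0.4]
shift cm [0.01 0.26 8.93] rotvec [ 0.    -0.     0.001]
0.03505535416154792
```

View pics/s3.png

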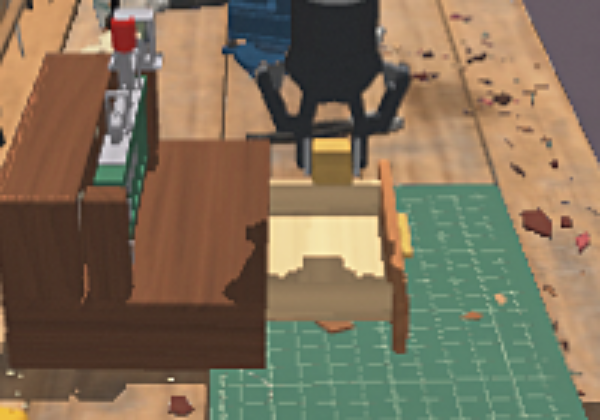

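The wax is held level over the open drawer (around (333,165)), the knob is at (122,35). The finger knuckles clear the sill by some margin, so I'll descend with a force check.

Emit:
play_rows:
  motion:
    - [0,-0.4,1.5,0,0,0,-0.4]
    - [0,-0.4,3.5,0,0,0,-0.4]
    - [0,-0.4,5.5,0,0,0,-0.4]
    - [0,-0.4,6.5,0,0,0,-0.4]
    - [0,-0.4,7,0,0,0,-0.4]

```text
clock: 4.25
position: [0.4791, -0.0212, 0.0402]
tool_rot: [-3.141, -0.0, 1.557]
force: [-0.0, 0.3, 0.6]
grip_width: 0.0356
finger_force: 30.3
```

Emit:
play_rows:
  motion:
    - [0,0,0.5,0,0,0,-0.4]
    - [0,0,1,0,0,0,-0.4]
    - [0,0,1.4,0,0,0,-0.4]
    - [0,0,1.75,0,0,0,-0.4]
    - [0,0,1.75,0,0,0,-0.4]

```text
clock: 4.75
position: [0.4789, -0.0212, 0.0225]
tool_rot: [-3.141, 0.0, 1.557]
force: [-0.1, -0.2, -0.1]
grip_width: 0.035
finger_force: 30.3
```

Emit:
play_rows:
  motion:
    - [0,0,0.1,0,0,0,-0.1]
    - [0,0,0.1,0,0,0,0]
    - [0,0,0.1,0,0,0,0.1]
    - [0,0,0.1,0,0,0,0.1]
    - [0,0,-0.5,0,0,0,0.1]

```text
clock: 5.25
position: [0.4787, -0.0212, 0.0277]
tool_rot: [-3.141, 0.0, 1.557]
force: [-0.2, -0.3, -0.2]
grip_width: 0.0469
finger_force: 0.0
```

Emit:
play_rows:
  motion:
    - [0,0,-2,0,0,0,0.1]
    - [0,0,-4,0,0,0,0.1]
    - [0,0,-7,0,0,0,0.1]
    - [0,0,-9.5,0,0,0,-0.5]
    - [0,0,-10,0,0,0,-1]

```text
clock: 5.75
position: [0.4801, -0.0212, 0.1304]
tool_rot: [3.138, -0.001, 1.557]
force: [-0.6, 0.2, -0.7]
grip_width: 0.0187
finger_force: 0.0
```

```bash
python3 - <<'E'
from h import *
go(.398,-.1,.12,1.553)
p,P=pts('side')
hsv=cv2.cvtColor(p,cv2.COLOR_RGB2HSV).astype(int)
m=(hsv[...,0]>18)&(hsv[...,0]<32)&(hsv[...,1]>130)&(hsv[...,2]>120)&np.all((P>(.38,-.15,0))&(P<(.66,.12,.12)),-1)
k,l,st,c=cv2.connectedComponentsWithStats(m.astype(np.uint8))
for i in range(1,k):
    q=P[l==i];print(st[i],np.nanmedian(q,0).round(3),np.nanpercentile(q,90,axis=0).round(3))
E
```

```text
t 5.75 pos [ 0.4801 -0.0212  0.1304] rpy [ 3.138e+00 -1.000e-03  1.557e+00] F [-0.6  0.2 -0.7]
shift cm [-8.   -8.1   1.01] rotvec [ 0.003 -0.001  0.004]
[313 221   4  13  36] [ 0.414 -0.02   0.053] [0.417 0.007 0.054]
[285 225  12  15 121] [ 0.477 -0.02   0.042] [0.491 0.001 0.044]
[285 235   5   5  16] [0.489 0.001 0.033] [0.495 0.004 0.038]
[315 235   1   1   1] [0.415 0.012 0.047] [0.415 0.012 0.047]
```

Emit:
play_rows:
  motion:
    - [-2,-2,0,0,0,0,-1]
    - [-4,-4.5,0,0,0,0,-1]
    - [-6,-7,0,0,0,0,-1]
    - [-8,-8.6,0,0,0,0,-1]
    - [-8,-8.6,0,0,0,0,-1]

```text
clock: 6.3
position: [0.3896, -0.1018, 0.1275]
tool_rot: [-3.14, 0.0, 1.553]
force: [0.3, -0.2, -0.4]
grip_width: -0.0002
finger_force: 0.0
```

Emit:
play_rows:
  motion:
    - [0,0,2,0,0,0,-1]
    - [0,0,5,0,0,0,-1]
    - [0,0,8,0,0,0,-1]
    - [0,0,9.5,0,0,0,-1]
    - [0,0,9.5,0,0,0,-1]

```text
clock: 6.8
position: [0.391, -0.0996, 0.0309]
tool_rot: [-3.138, -0.001, 1.557]
force: [-0.4, -0.5, 1.4]
grip_width: -0.0001
finger_force: 0.0
```

Emit:
play_rows:
  motion:
    - [0,1,0,0,0,0,-1]
    - [0,2.5,0,0,0,0,-1]
    - [0,4,0,0,0,0,-1]
    - [0,5.5,0,0,0,0,-1]
    - [0,7,0,0,0,0,-1]

```text
clock: 7.3
position: [0.4636, -0.1008, 0.034]
tool_rot: [3.14, 0.0, 1.557]
force: [-3.1, -0.6, -0.6]
grip_width: -0.0003
finger_force: 0.9
```

Emit:
play_rows:
  motion:
    - [0,1.2,0,0,0,0,-1]
    - [0,2.4,0,0,0,0,-1]
    - [0,3.4,0,0,0,0,-1]
    - [0,4,0,0,0,0,-1]
    - [0,4.3,0,0,0,0,-1]

```text
clock: 7.8
position: [0.5054, -0.1015, 0.0328]
tool_rot: [3.142, 0.0, 1.557]
force: [-1.6, 0.3, 0.5]
grip_width: 0.0002
finger_force: 0.7
```

Now small steps until the force rises at the stop.

Emit:
play_rows:
  motion:
    - [0,0.1,0,0,0,0,-1]
    - [0,0.2,0,0,0,0,-1]
    - [0,0.3,0,0,0,0,-1]
    - [0,0.4,0,0,0,0,-1]
    - [0,0.5,0,0,0,0,-1]

```text
clock: 8.3
position: [0.5098, -0.1016, 0.0328]
tool_rot: [-3.141, -0.0, 1.557]
force: [-1.4, 0.5, -1.3]
grip_width: 0.0003
finger_force: 0.6
```

Emit:
play_rows:
  motion:
    - [0,0.1,0,0,0,0,-1]
    - [0,0.2,0,0,0,0,-1]
    - [0,0.3,0,0,0,0,-1]
    - [0,0.35,0,0,0,0,-1]
    - [0,0.4,0,0,0,0,-1]

```text
clock: 8.8
position: [0.5111, -0.1016, 0.0326]
tool_rot: [-3.136, -0.001, 1.556]
force: [-20.6, 1.0, 17.2]
grip_width: 0.0
finger_force: 10.8
```

Emit:
play_rows:
  motion:
    - [0,-1,0,0,0,0,-1]
    - [0,-2.5,0,0,0,0,-1]
    - [0,-4,-1,0,0,0,-1]
    - [0,-4,-4,0,0,0,-1]
    - [0,-4,-8,0,0,0,-1]

```text
clock: 9.3
position: [0.4729, -0.1013, 0.1129]
tool_rot: [-3.14, 0.0, 1.556]
force: [1.3, 0.1, 0.0]
grip_width: -0.0003
finger_force: 0.0
```

Emit:
play_rows:
  motion:
    - [0,0,-4,0,0,0,-1]
    - [0,0,-8,0,0,0,-1]
    - [0,0,-12,0,0,0,-0.3]
    - [0,0,-16,0,0,0,0.3]
    - [0,1,-20,0,0,0,0.3]

```text
clock: 9.8
position: [0.4831, -0.1015, 0.3148]
tool_rot: [3.141, -0.0, 1.556]
force: [1.8, 0.3, -1.5]
grip_width: 0.0432
finger_force: 0.0
```

```bash
python3 - <<'E'
from h import *
go(.62,-.065,.31,1.553)
ims=[]
for n,(x0,y0,x1,y1) in dict(side=(160,130,360,280),wrist=(0,0,512,384)).items():
    p,P=pts(n);ims.append(cv2.resize(p[y0:y1,x0:x1],(400,300)))
    def rep(nm,lo,hi):
        m=np.all((P>lo)&(P<hi),-1);q=P[m]
        if len(q)>9:
            r=cv2.minAreaRect(q[:,:2].astype(np.float32));print(n,nm,len(q),np.round(r[0],4),np.round(r[1],4),round(r[2],1),'z',round(np.median(q[:,2]),4))
    rep('sill',(.5,-.2,.066),(.65,.2,.076));rep('front',(.4,-.2,.05),(.535,.2,.062));rep('wood',(.4,-.2,.025),(.535,.2,.062));rep('knobtop',(.63,-.1,.238),(.69,-.02,.252))
save(np.hstack(ims),'c.png')
E
```

```text
t 9.8 pos [ 0.4831 -0.1015  0.3148] rpy [ 3.141 -0.     1.556] F [ 1.8  0.3 -1.5]
shift cm [ 3.85 13.63  0.5 ] rotvec [ 0.001 -0.     0.003]
side sill 2362 [ 0.594 -0.022] [0.2958 0.1125] 89.7 z 0.0728
side front 209 [ 0.5252 -0.0204] [0.0192 0.256 ] 0.6 z 0.0589
side wood 250 [ 0.5252 -0.0204] [0.0192 0.256 ] 0.6 z 0.0584
side knobtop 38 [ 0.6638 -0.0543] [0.0189 0.0127] 8.6 z 0.2444
wrist sill 17301 [ 0.5939 -0.036 ] [0.2649 0.1151] 89.0 z 0.0695
wrist front 1425 [ 0.5262 -0.0238] [0.0176 0.2509] 0.0 z 0.0562
wrist wood 1916 [ 0.5255 -0.0233] [0.0189 0.252 ] 0.0 z 0.0556
wrist knobtop 388 [ 0.6609 -0.0588] [0.0211 0.0177] 78.0 z 0.2432
```

View pics/c.png

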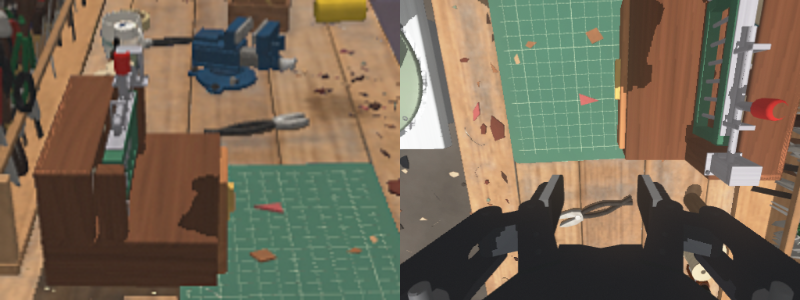

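The drawer is flush shut in the side view (front at (222,210)). In the wrist view the knob is at (768,108), the keeper at (733,168), and the pincers and dowel are untouched.

Emit:
play_rows:
  motion:
    - [1,3,0,0,0,0,0.5]
    - [2,7,0,0,0,0,0.5]
    - [3.5,11,0,0,0,0,0.5]
    - [4.45,15,0,0,0,0,0.5]
    - [4.45,17.95,0,0,0,0,0.5]

```text
clock: 10.4
position: [0.6661, -0.0572, 0.3118]
tool_rot: [-3.142, -0.001, 1.559]
force: [0.0, -0.2, 0.6]
grip_width: 0.0643
finger_force: 0.0
```

Emit:
play_rows:
  motion:
    - [0,0,0.5,0,0,0,0.5]
    - [0,0,1,0,0,0,0.5]
    - [0,0,2,0,0,0,0.5]
    - [0,0,3,0,0,0,0.5]
    - [0,0,4,0,0,0,0.5]

```text
clock: 10.9
position: [0.6636, -0.0592, 0.2721]
tool_rot: [3.141, -0.0, 1.557]
force: [0.6, -0.1, -0.6]
grip_width: 0.0637
finger_force: 0.0
```

```bash
python3 - <<'E'
from h import *
go(.663,-.0595,.213,1.553)
ims=[]
for n in ('side','scene'):
    p,P=pts(n)
    hsv=cv2.cvtColor(p,cv2.COLOR_RGB2HSV).astype(int)
    m=((hsv[...,0]<6)|(hsv[...,0]>172))&(hsv[...,1]>150)&np.all((P>(.62,-.1,.2))&(P<(.70,-.02,.26)),-1)
    q=P[m];v,u=np.nonzero(m);print(n,len(q),np.median(q,0).round(4) if len(q) else 0)
    uc,vc=(int(u.mean()),int(v.mean())) if len(q) else (225,160)
    ims.append(cv2.resize(p[max(vc-40,0):vc+40,uc-50:uc+50],(400,320)))
save(np.hstack(ims),'d.png')
E
```

```text
t 10.9 pos [ 0.6636 -0.0592  0.2721] rpy [ 3.141 -0.     1.557] F [ 0.6 -0.1 -0.6]
shift cm [-0.04 -0.06  5.91] rotvec [ 0.    -0.     0.004]
side 79 [ 0.6633 -0.0521  0.2345]
scene 50 [ 0.6593 -0.0688  0.2318]
```

View pics/d.png

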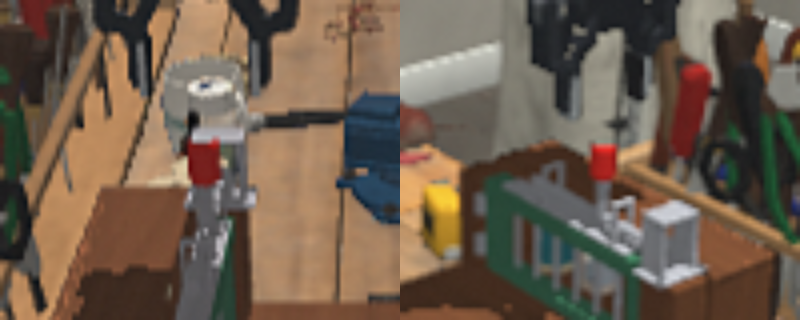

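The gripper is straddling the red knob from above, knob at (205,160) in the side crop and (603,160) in the scene crop.

Emit:
play_rows:
  motion:
    - [0,0,1,0,0,0,0.5]
    - [0,0,2.5,0,0,0,0.5]
    - [0,0,4,0,0,0,0.5]
    - [-0.1,0,5.2,0,0,0,0.5]
    - [-0.1,0,5.8,0,0,0,0.5]

```text
clock: 11.5
position: [0.6635, -0.0604, 0.213]
tool_rot: [-3.14, 0.0, 1.557]
force: [0.3, 0.2, -0.8]
grip_width: 0.0641
finger_force: 0.0
```

Emit:
play_rows:
  motion:
    - [0,0,0,0,0,0,0]
    - [0,0,0,0,0,0,-0.4]
    - [0,0,0,0,0,0,-0.8]
    - [0,0,0,0,0,0,-0.8]
    - [0,0,0,0,0,0,-0.8]
  squeeze: 60

```text
clock: 12.0
position: [0.6643, -0.0604, 0.2154]
tool_rot: [3.141, 0.0, 1.557]
force: [-0.7, -1.7, 4.4]
grip_width: 0.0201
finger_force: 58.6
```

Emit:
play_rows:
  motion:
    - [0,0,-0.2,0,0,0,-0.8]
    - [0,0,-0.5,0,0,0,-0.8]
    - [0,0,-0.8,0,0,0,-0.8]
    - [0,0,-1.0,0,0,0,-0.8]
    - [0,0,-1.0,0,0,0,-0.8]

```text
clock: 12.5
position: [0.6641, -0.0603, 0.2251]
tool_rot: [3.141, -0.0, 1.557]
force: [0.5, -0.7, -0.6]
grip_width: 0.0197
finger_force: 58.7
```

```bash
python3 - <<'E'
from h import *
for i in range(3):
    go(.663,-.0595,.222,1.553)
    for n in ('scene','side'):
        p,P=pts(n)
        m=np.all((P>(.63,-.115,.165))&(P<(.69,-.0,.25)),-1)
        hsv=cv2.cvtColor(p,cv2.COLOR_RGB2HSV).astype(int)
        r=((hsv[...,0]<6)|(hsv[...,0]>172))&(hsv[...,1]>150)&m
        if i==0:
            print(n,r.sum(),np.median(P[r],0).round(4),np.nonzero(r)[0].min() if r.any() else 0)
            if n=='scene': v,u=np.nonzero(r);c=cv2.resize(p[150:210,230:310],None,fx=7,fy=7);save(c,'e.png')
E
```

```text
t 12.5 pos [ 0.6641 -0.0603  0.2251] rpy [ 3.141 -0.     1.557] F [ 0.5 -0.7 -0.6]
shift cm [ 0.08 -0.11  0.31] rotvec [ 0.    -0.     0.004]
scene 27 [ 0.6638 -0.0709  0.2401] 172
side 51 [ 0.6649 -0.0514  0.2409] 156
t 12.6 pos [ 0.664  -0.0602  0.2248] rpy [3.142 0.    1.557] F [ 1.  -1.1 -0.5]
shift cm [ 0.07 -0.11  0.28] rotvec [0.    0.    0.004]
t 12.7 pos [ 0.664  -0.0603  0.2247] rpy [-3.141 -0.     1.557] F [ 1.1  0.1 -1. ]
shift cm [ 0.07 -0.1   0.27] rotvec [-0.    -0.     0.004]
```

View pics/e.png

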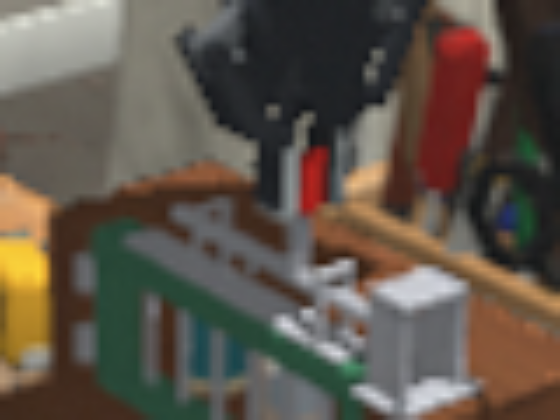

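The knob is held at (315,180), with the bolt rod seemingly raised in its guides; a numeric check of the knob's lower edge.

```bash
python3 - <<'E'
from h import *
def k(p,P,n):
    hsv=cv2.cvtColor(p,cv2.COLOR_RGB2HSV).astype(int)
    r=((hsv[...,0]<6)|(hsv[...,0]>172))&(hsv[...,1]>140)&np.all((P>(.63,-.115,.2))&(P<(.69,-.0,.27)),-1)
    v,u=np.nonzero(r);print(n,len(v),'rows',v.min(),v.max(),'z',np.percentile(P[r][:,2],[2,50,98]).round(4))
for n in ('scene','side'):
    z=np.load(n+'.npz');k(z['p'],z['P'],n+' before');k(*pts(n),n+' now')
F=[]
for i in range(6): viewer.grab_frame('wrist');F.append(observe()['force'])
print(np.mean(F,0),observe()['position'])
E
```

```text
scene before 50 rows 174 182 z [0.2166 0.2324 0.2462]
scene now 33 rows 171 180 z [0.2252 0.241  0.2532]
side before 79 rows 156 167 z [0.2208 0.236  0.2483]
side now 74 rows 152 163 z [0.2289 0.2441 0.2569]
[ 0.51507874 -0.4757099  -1.39200443] [ 0.66400727 -0.06025638  0.2247612 ]
```

Emit:
play_rows:
  motion:
    - [0,0,-0.1,0,0,0,-0.8]
    - [0,0,-0.2,0,0,0,-0.8]
    - [0.1,0,-0.2,0,0,0,-0.8]
    - [0.3,0,-0.2,0,0,0,-0.8]
    - [0.5,0,-0.2,0,0,0,-0.8]

```text
clock: 13.7
position: [0.6641, -0.0551, 0.2268]
tool_rot: [3.142, 0.0, 1.557]
force: [0.9, -1.3, -1.4]
grip_width: 0.0205
finger_force: 58.7
```

Emit:
play_rows:
  motion:
    - [0.2,0,0,0,0,0,-0.8]
    - [0.5,0,0,0,0,0,-0.8]
    - [0.8,0,0,0,0,0,-0.8]
    - [1.1,0,0,0,0,0,-0.8]
    - [1.4,0,0,0,0,0,-0.8]

```text
clock: 14.2
position: [0.6643, -0.041, 0.2268]
tool_rot: [-3.142, 0.0, 1.557]
force: [1.7, -0.6, -1.6]
grip_width: 0.0197
finger_force: 58.6
```

Emit:
play_rows:
  motion:
    - [0.3,0,0,0,0,0,-0.8]
    - [0.6,0,0,0,0,0,-0.8]
    - [0.9,0,0,0,0,0,-0.8]
    - [1.2,0,0,0,0,0,-0.8]
    - [1.2,0,0,0,0,0,-0.8]

```text
clock: 14.7
position: [0.6645, -0.0286, 0.2268]
tool_rot: [-3.142, -0.0, 1.557]
force: [1.8, 0.6, -1.4]
grip_width: 0.0199
finger_force: 58.6
```

```bash
python3 - <<'E'
from h import *
s=observe();x,y,z=s['position'];yaw0=s['tool_rot'][2];print(s['position'],s['tool_rot'],s['force'])
h=np.array([.667,.0908]);d=np.array([x,y])-h;print('radius',np.hypot(*d))
for n in ('scene','side'):
    p,P=pts(n);hsv=cv2.cvtColor(p,cv2.COLOR_RGB2HSV).astype(int)
    r=((hsv[...,0]<6)|(hsv[...,0]>172))&(hsv[...,1]>140)&np.all((P>(.63,-.115,.2))&(P<(.69,.03,.27)),-1)
    print(n,r.sum(),np.median(P[r],0).round(4))
R=Ro.from_euler('xyz',s['tool_rot'])
for a in range(3,34,3):
    t=-np.radians(a);c,s_=np.cos(t),np.sin(t)
    n=np.array([[c,-s_],[s_,c]])@d+h
    print(a,np.round(R.inv().apply([n[0]-x,n[1]-y,0])*100,2),round(-t,3))
E
```

```text
[ 0.66449438 -0.02861502  0.2267856 ] [-3.14157516e+00 -2.86092693e-04  1.55730706e+00] [ 1.83813067  0.59890268 -1.36078623]
radius 0.11944130358319176
scene 27 [ 0.6646 -0.0397  0.2447]
side 78 [ 0.6647 -0.0207  0.2472]
3 [ 0.02 -0.62  0.  ] 0.052
6 [ 0.07 -1.25  0.  ] 0.105
9 [ 0.16 -1.87  0.  ] 0.157
12 [ 0.28 -2.48  0.  ] 0.209
15 [ 0.43 -3.09  0.  ] 0.262
18 [ 0.61 -3.69  0.  ] 0.314
21 [ 0.83 -4.27  0.  ] 0.367
24 [ 1.07 -4.85  0.  ] 0.419
27 [ 1.34 -5.41  0.  ] 0.471
30 [ 1.64 -5.96  0.  ] 0.524
33 [ 1.98 -6.49  0.  ] 0.576
```

Emit:
play_rows:
  motion:
    - [0,-0.3,0,0,0,0.026,-0.8]
    - [0.02,-0.62,0,0,0,0.052,-0.8]
    - [0.07,-1.25,0,0,0,0.105,-0.8]
    - [0.16,-1.87,0,0,0,0.157,-0.8]
    - [0.28,-2.48,0,0,0,0.209,-0.8]

```text
clock: 15.3
position: [0.6393, -0.0263, 0.2269]
tool_rot: [3.141, 0.0, 1.344]
force: [1.6, -0.0, -1.5]
grip_width: 0.02
finger_force: 58.7
```

```bash
python3 - <<'E'
from h import *
s=observe();x,y,z=s['position'];print(s['position'],s['tool_rot'],s['force'],s['moment'])
h=np.array([.667,.0908]);d=np.array([x,y])-h;print('radius',np.hypot(*d))
R=Ro.from_euler('xyz',s['tool_rot'])
a0=np.arctan2(d[1],d[0])
print('angle',np.degrees(-np.pi/2-np.radians(1)-a0))
for a in range(3,19,3):
    t=-np.radians(a);c,s_=np.cos(t),np.sin(t)
    n=np.array([[c,-s_],[s_,c]])@d+h
    print(a,np.round(R.inv().apply([n[0]-x,n[1]-y,0])*100,2),round(-t,3))
E
```

```text
[ 0.63930102 -0.0263487   0.22690552] [3.14125671e+00 4.97042410e-05 1.34377781e+00] [ 1.64437199 -0.00699188 -1.51423284] [-0.03607103 -0.48819892  0.06271985]
radius 0.1203787786834745
angle 12.302871586366402
3 [ 0.02 -0.63 -0.  ] 0.052
6 [ 0.07 -1.26 -0.  ] 0.105
9 [ 0.16 -1.88 -0.  ] 0.157
12 [ 0.28 -2.5  -0.  ] 0.209
15 [ 0.43 -3.11 -0.  ] 0.262
18 [ 0.61 -3.72 -0.  ] 0.314
```

Emit:
play_rows:
  motion:
    - [0.02,-0.63,0,0,0,0.052,-0.8]
    - [0.07,-1.26,0,0,0,0.105,-0.8]
    - [0.16,-1.88,0,0,0,0.157,-0.8]
    - [0.28,-2.5,0,0,0,0.209,-0.8]
    - [0.43,-3.11,0,0,0,0.262,-0.8]

```text
clock: 15.8
position: [0.6101, -0.0153, 0.227]
tool_rot: [3.141, -0.0, 1.082]
force: [3.2, 0.7, -1.7]
grip_width: 0.0198
finger_force: 58.8
```

Emit:
play_rows:
  motion:
    - [0.02,-0.63,0,0,0,0.052,-0.8]
    - [0.02,-0.63,0,0,0,0.052,-0.8]
    - [0.02,-0.63,0,0,0,0.052,-0.8]
    - [0.02,-0.63,0,0,0,0.052,-0.8]
    - [0.02,-0.63,0,0,0,0.052,-0.8]

```text
clock: 16.3
position: [0.605, -0.0123, 0.2268]
tool_rot: [3.141, 0.0, 1.034]
force: [2.9, -2.1, -1.9]
grip_width: 0.0198
finger_force: 58.9
```

```bash
python3 - <<'E'
from h import *
s=observe();x,y,z=s['position'];print(s['position'],s['tool_rot'],s['force'],s['qd'].round(3))
h=np.array([.667,.0908]);d=np.array([x,y])-h;print('radius',np.hypot(*d),'angle',np.degrees(-np.pi/2-np.radians(1)-np.arctan2(d[1],d[0])))
ims=[]
for n,(x0,y0,x1,y1) in dict(scene=(210,140,330,260),side=(160,120,320,280)).items():
    p,P=pts(n);hsv=cv2.cvtColor(p,cv2.COLOR_RGB2HSV).astype(int)
    g=(hsv[...,0]>40)&(hsv[...,0]<85)&(hsv[...,1]>80)&np.all((P>(.5,-.17,.085))&(P<(.69,.1,.172)),-1)
    q=P[g][:,:2];vx,vy,*_=cv2.fitLine(q.astype(np.float32),cv2.DIST_HUBER,0,.01,.01).ravel();print(n,len(q),'gate world deg',np.degrees(np.arctan(vx/vy)))
    ims.append(cv2.resize(p[y0:y1,x0:x1],(400,400)))
save(np.hstack(ims),'f.png')
E
```

```text
[ 0.60501436 -0.01227645  0.22681633] [3.14135026e+00 7.09947538e-05 1.03390291e+00] [ 2.92503077 -2.12444905 -1.90713486] [ 0.     0.     0.    -0.    -0.     0.001 -0.002]
radius 0.12027873707999681 angle 30.020846810900775
scene 211 gate world deg 29.172197
side 608 gate world deg 30.875866
```

View pics/f.png

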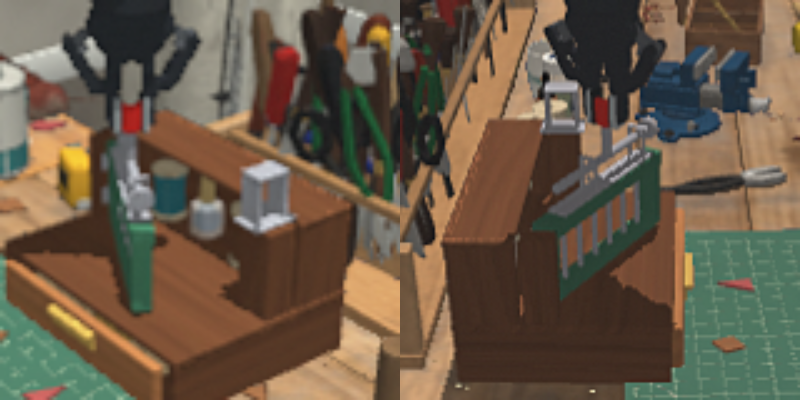

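The gate stands ajar at about 30°, the knob is still held ((132,118) and (602,108)), and the drawer is shut.

```bash
python3 -c "
from h import *
print(bot.job_done())"
```

```text
the job is handed in; nothing more can be done
None
```

The job is handed in at about 16 s of the 61 s: the wax lies in the shut drawer, the bolt was lifted about 10 mm and drawn back about 32 mm without meeting the keeper, and the arm is holding the gate by its knob at about 30°.

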